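Put away vials, bottles and spanner after a chromatograph run

TASK

Clear the mixed things on the left bench into their holders on the bench by the instrument: the two slim vials into the vial rack, one to a bay, the two bottles into the larger bottle carrier, one to a bay, and the spanner flat in the shallow steel tray, lying lengthwise in it. Keep vials and bottles upright all the time, stand each fully down on the floor of its bay, and do not disturb the measuring cylinder and the beaker.

Things in the scene. Friction and masses are not known exactly. Their poses are not given: they have to be found in the camera images.
- vial_red: slim glass sample vial with red cap, standing, 28 mm diameter, 96 mm high; collides as a plain cylinder; grip it about 70 mm up; origin at the centre of its underside, z up along it
- vial_clear: slim glass sample vial with colourless cap, standing, 28 mm diameter, 96 mm high; collides as a plain cylinder; grip it about 70 mm up; origin at the centre of its underside, z up along it
- white_bottle: white bottle with red screw cap, much thicker than the vials, standing, 48 mm diameter, 100 mm high; collides as a plain cylinder; grip it about 70 mm up; origin at the centre of its underside, z up along it
- amber_bottle: amber bottle with black screw cap, standing, 56 mm diameter, 115 mm high; collides as a plain cylinder; grip it about 80 mm up; origin at the centre of its underside, z up along it
- spanner: small flat steel spanner lying flat, 98 mm long along its y, 19 mm wide along x over its jaws, 4 mm thick (it collides as a plain bar 18 mm wide, so the fingers close on 18 mm at the shaft too); origin at the middle of its underside; grip it across the shaft at the middle, with the fingertips just above the bench
- vial_rack: white two-bay rack, 52 x 100 x 35 mm, the smaller of the two racks. Two square open bays, 44 mm along x and 44 mm along y, centred at y = -24 and +24 mm. Fixed; x runs across its width, y along its length; origin at the centre of its underside; floor 4 mm thick, walls 35 mm high and 4 mm thick
- bottle_carrier: grey two-bay carrier, 80 x 156 x 35 mm, the larger of the two racks. Two square open bays, 72 mm along x and 72 mm along y, centred at y = -38 and +38 mm. Fixed; x runs across its width, y along its length; origin at the centre of its underside; floor 4 mm thick, walls 35 mm high and 4 mm thick
- tool_tray: shallow open steel tray, no partition, 88 x 138 x 12 mm, rolled rim; inside 82 x 132 mm, floor 3 mm thick. Fixed; x across its width, y along its length; origin at the centre of its underside. Close behind the holders stands a tall instrument (0.4 m), its front from a corner near x 0.52, y -0.30 to x 0.67, y -0.05: cross in front of it, about 0.46 m from the base axis
- measuring_cylinder: glass measuring cylinder with hexagonal blue foot, standing on the left bench, foot 48 x 56 mm, 143 mm high, loose, origin at the centre of its underside; not to be disturbed
- beaker: small clear beaker standing on the left bench, 45 mm diameter, 59 mm high, loose, origin at the centre of its underside; not to be disturbed

How it is judged:
By the outcome, as a careful person would: the job done as asked, in the order asked, and still so for the second after the job is handed in, with the robot touching nothing.
It also fails if it takes over 152 s, if anything falls off the work surface, if the arm or the gripper's body presses on something with over 40 N, if the wrist force passes 120 N, or if a joint passes its speed limit or range.

ROBOT

A 7-joint arm with a two-finger parallel gripper is mounted at the origin on a cart in front of the work surface, level with it; the furniture and walls round the work are solid. World frame = base frame: x ahead of the robot, y to its left, z up, the work surface at z = 0. Lengths are in m, angles in rad, forces in N, time in s.
With the tool pointing down it reaches from about 0.425 to 0.925 m from the base axis. Payload 6.8 kg.
Tool frame: the origin (TCP) lies at the very end of the fingers, on their centre line; the grasp point (between the pads) lies 19 mm behind it; z points along the fingers, y is the line along which they close (so a half turn about z gives the same grasp; the last joint's range is limited). The gripper opens to 85 mm and grips with 20 to 120 N. Pads are 22 mm wide; open, the fingers measure 114 mm over their backs; the gripper's body (76 mm by 85 mm) begins 54 mm behind the grasp point. The pads swing forward as they close: fully open they stand 13 mm farther back than shut.
Start: joints at [-1.358, 0.477, 0.022, 1.555, -0.011, 1.109, -0.083], TCP at [0.213, 0.641, 0.231] pointing down, gripper open.
Joint ranges: [-2.96, 2.96], [-0.34, 2.1], [-1.41, 1.46], [0.24, 2.44], [-1.37, 4.51], [0.17, 1.92], [-2.96, 2.96]. Speed limits (rad/s): [2.39, 2.39, 3.14, 3.14, 3.14, 3.14, 3.14].

INTERFACE

Orientations are given as a rotation vector (axis times angle).
In Python, from station import arm gives the robot as it stands. The module is installed in compiled form; this text tells all that it offers.
- The arm moves only by the shell command python3 -m creep 'ROWS' [FORCE]. ROWS is JSON, a list of rows, each a list of 7 numbers: the shift along the tool's x, y, z in mm, then the turn, a rotation vector about the tool's x, y, z in degrees, then the gripper command: -1 is fully open, 1 is shut, values between are in proportion. In form: [[x, y, z, wx, wy, wz, claw], ...]. A call has 1 to 12 rows; each row shifts and turns the commanded pose from where the row before left it, along the tool's axes as they then stand; what a row does not reach is not made up. A row lasts 1/10 s, in which the tool goes at most 50 mm and 8.59 degrees, less where a joint would pass 70% of its speed; a pose out of reach is approached as far as the arm can. A call with a gripper value outside its range is refused whole. The fingers move at their own pace and stop on an object; FORCE is the grip in N (left out, the last holds). Time passes only in rows, so rows that do not move let the fingers close. It gives the time, the measured TCP pose, the force, the opening and the grip force at its end, in the units of the state.
- arm.state(): the state, without advancing time (a new reading comes with each control period).
- arm.read_camera(name): name is "scene" or "top" or "wrist"; returns (picture, depth): 384x512x3 uint8, red, green, blue; 384x512 float32, m along the optical axis (not along the pixel's ray), 0 where there is no reading.
- arm.camera_model(name): a dict with "camera_matrix" (3x3 intrinsics, pixels), "cam_to_world" (4x4, takes a point from camera to world coordinates); the wrist camera has in their place "tool_from_camera" (4x4, takes a point from camera to tool coordinates, whose origin is the TCP and whose axes are the flange's). Camera axes: x right, y up, looking along -z (the intrinsics and any distortion apply to the point x, -y, -z); pixel columns grow to the right and rows downward; lengths in m; the calibration is good to about 2 mm. A picture is of the moment at which its call begins: read the wrist's pose just before it. camera_model takes no time and is no camera call.
- arm.finish_job(): hands the job in; it is judged then, once.
The state is a dict: "time_s": time; "joints": joint angles; "joint_vel": joint speeds; "tau": joint torques, N m; "tcp_pos": TCP position; "tcp_rot": TCP orientation; "force": force on the tool from outside, world axes, zero at the start; "ft_torque": the same for the moment, N m; "finger_gap": finger opening in m; "grip_force": force on a finger pad.
Only numpy, scipy, OpenCV 4.12 (cv2) and the standard library are available. Lean on these libraries where they do the work, as an engineer would, in place of code of your own. Each camera call takes 0.05 s, during which the arm holds its last target. There are 200 camera calls.

## Working session

There is one attempt and no reset: what is moved stays moved. The work goes in short steps, Python scripts to look and compute and a shell command to move; the robot and the scene stay as the last step left them, time stands still between calls to the robot, and variables do not carry over. Pictures are saved under pics/ and viewed, at most 14 in all, crops included, and the job is handed in when it is done.

```bash
mkdir -p pics; ls; cat > h.py <<'E'
import numpy as np, cv2
from station import arm
from scipy.spatial.transform import Rotation as R
def cam(name):
    m=arm.camera_model(name); K=np.array(m["camera_matrix"])
    if name=="wrist":
        s=arm.state(); T=np.eye(4); T[:3,:3]=R.from_rotvec(s["tcp_rot"]).as_matrix(); T[:3,3]=s["tcp_pos"]
        T=T@np.array(m["tool_from_camera"])
    else: T=np.array(m["cam_to_world"])
    im,d=arm.read_camera(name)
    return im,d,K,T,m
def pts(d,K,T):
    v,u=np.mgrid[:d.shape[0],:d.shape[1]]
    p=np.stack([(u-K[0,2])/K[0,0]*d,-(v-K[1,2])/K[1,1]*d,-d],-1)
    return p@T[:3,:3].T+T[:3,3]
def ray(u,v,z,K,T):
    r=T[:3,:3]@np.array([(u-K[0,2])/K[0,0],-(v-K[1,2])/K[1,1],-1.]); o=T[:3,3]
    return (o+r*(z-o[2])/r[2])
E
python3 - <<'E'
from h import *
for n in ("top","scene","wrist"):
    im,d,K,T,m=cam(n); cv2.imwrite(f"pics/{n}0.png",im[:,:,::-1]); np.savez(f"{n}0.npz",im=im,d=d,K=K,T=T)
    print(n,[k for k in m],K.round(1).tolist(),T.round(3).tolist())
    for k in m:
        if k not in("camera_matrix","cam_to_world"): print(k,m[k])
print(arm.state())
E
```

```text
pics
top ['camera_matrix', 'cam_to_world'] [[425.0, 0.0, 252.0], [0.0, 425.0, 192.4], [0.0, 0.0, 1.0]] [[-0.004, 0.98, -0.199, 0.265], [-1.0, -0.002, 0.011, 0.039], [0.011, 0.199, 0.98, 1.406], [0.0, 0.0, 0.0, 1.0]]
scene ['camera_matrix', 'cam_to_world'] [[363.7, 0.0, 256.6], [0.0, 363.7, 189.5], [0.0, 0.0, 1.0]] [[0.654, 0.492, -0.575, -0.114], [-0.756, 0.426, -0.496, -0.506], [0.001, 0.759, 0.651, 0.756], [0.0, 0.0, 0.0, 1.0]]
wrist ['camera_matrix', 'tool_from_camera'] [[268.3, 0.0, 257.9], [0.0, 268.3, 190.5], [0.0, 0.0, 1.0]] [[0.315, -0.913, -0.26, 0.146], [0.949, 0.302, 0.089, 0.663], [-0.002, -0.275, 0.961, 0.372], [0.0, 0.0, 0.0, 1.0]]
tool_from_camera [[ 3.25102705e-04  9.61530740e-01  2.74697163e-01  7.04841990e-02]
 [ 9.99999791e-01 -4.65966205e-04  4.47540818e-04  4.75837548e-04]
 [ 5.58323848e-04  2.74696960e-01 -9.61530690e-01 -1.41608465e-01]
 [ 0.00000000e+00  0.00000000e+00  0.00000000e+00  1.00000000e+00]]
{'time_s': 0.15, 'joints': array([-1.35811464,  0.47764782,  0.02231252,  1.55618782, -0.01148755,
        1.10928926, -0.08308599]), 'joint_vel': array([-1.26951748e-03, -2.84681825e-03, -1.20175836e-03, -1.83218017e-03,
        1.58627738e-03, -8.52282648e-04,  1.19793247e-07]), 'tau': array([ 2.93476536e-03, -5.96923220e+01,  1.61040790e+00, -2.81487161e+01,
        1.27214118e-02,  6.58095523e-03, -4.60949551e-06]), 'tcp_pos': array([0.21268196, 0.64015416, 0.23053861]), 'tcp_rot': array([-5.01598546e-01, -3.10115746e+00,  2.19661023e-03]), 'force': array([-0.14057681, -1.29387685,  0.66772061]), 'ft_torque': array([-0.07448824, -0.01157843, -0.01487269]), 'grip_force': 0.0, 'finger_gap': 0.08558616257046138}
```

View pics/top0.png

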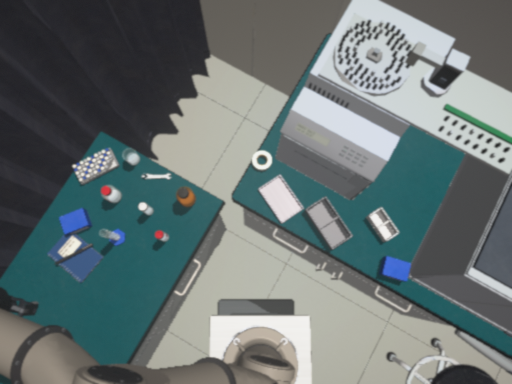

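View pics/scene0.png

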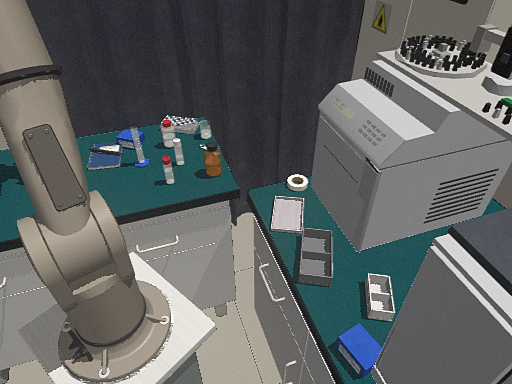

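View pics/wrist0.png

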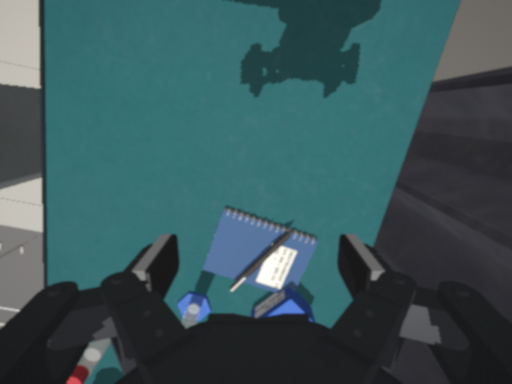

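The pictures show the left bench with the white bottle (109,193), clear vial (145,209), red vial (162,237), amber bottle (186,198), spanner (156,176), beaker (131,157) and cylinder (110,236). On the right are the tray (281,198), carrier (329,222) and rack (383,224).

```bash
python3 - <<'E'
from h import *
f=np.load("top0.npz"); im,d,K,T=f["im"],f["d"],f["K"],f["T"]
P=pts(d,K,T); hsv=cv2.cvtColor(im,cv2.COLOR_RGB2HSV)
print("bench z",P[250,180],P[260,330])
np.set_printoptions(precision=3,suppress=True)
# left bench things: anything above the bench
m=((P[:,:,2]>0.012)&(P[:,:,2]<0.2)&(d>0)).astype(np.uint8); m[:130]=0; m[280:]=0
n,l,st,c=cv2.connectedComponentsWithStats(m)
for i in range(1,n):
    if 12<st[i,4]<3000 :
        q=P[l==i]; top=q[:,2].max(); t=q[q[:,2]>top-.01]
        print(c[i].round(),st[i,4],"top",top.round(3),"topctr",t.mean(0),len(t),"range",q.min(0)[:2],q.max(0)[:2])
for name,(u,v,r) in dict(tray=(281,198,32),carrier=(329,222,35),rack=(383,224,22)).items():
    w=((P[:,:,2]>0.006)&(P[:,:,2]<0.06)).astype(np.uint8); k=np.zeros_like(w); cv2.circle(k,(u,v),r,1,-1); q=P[(w&k)>0][:,:2].astype(np.float32)
    print(name,cv2.minAreaRect(q*1000),len(q))
# spanner
k=np.zeros(d.shape,np.uint8); cv2.rectangle(k,(138,168),(176,184),1,-1)
w=((hsv[:,:,1]<110)&(hsv[:,:,2]>90)&(k>0)); v,u=np.nonzero(w)
g=np.array([ray(a,b,.004,K,T)[:2] for a,b in zip(u,v)],np.float32); print("spanner",len(g),cv2.minAreaRect(g*1000),g.mean(0))
E
python3 -c "
import cv2;im=cv2.imread('pics/top0.png');a=cv2.resize(im[140:265,65:215],None,fx=4,fy=4);b=cv2.resize(im[165:260,250:410],None,fx=4,fy=4);cv2.imwrite('pics/a.png',a);cv2.imwrite('pics/b.png',b)"
```

```text
bench z [ 0.35842855  0.26004152 -0.0005682 ] [ 0.33237703 -0.26836115 -0.19096758]
[317. 172.] 1505 top 0.2 topctr [ 0.589 -0.181  0.195] 94 range [ 0.521 -0.306] [ 0.667 -0.053]
[ 93. 165.] 748 top 0.042 topctr [0.639 0.555 0.035] 303 range [0.58  0.475] [0.702 0.626]
[130. 156.] 195 top 0.065 topctr [0.671 0.435 0.058] 33 range [0.645 0.408] [0.689 0.451]
[261. 160.] 202 top 0.025 topctr [ 0.66  -0.009  0.018] 163 range [ 0.627 -0.039] [0.691 0.023]
[110. 194.] 269 top 0.106 topctr [0.538 0.484 0.1  ] 63 range [0.514 0.461] [0.561 0.505]
[185. 196.] 312 top 0.121 topctr [0.527 0.24  0.116] 75 range [0.5   0.213] [0.555 0.268]
[328. 222.] 346 top 0.042 topctr [ 0.444 -0.224  0.035] 153 range [ 0.359 -0.296] [ 0.529 -0.149]
[145. 208.] 114 top 0.1 topctr [0.488 0.368 0.095] 51 range [0.474 0.353] [0.499 0.38 ]
[ 74. 221.] 560 top 0.049 topctr [0.45  0.6   0.041] 287 range [0.401 0.554] [0.493 0.651]
[382. 224.] 263 top 0.041 topctr [ 0.44  -0.403  0.034] 112 range [ 0.384 -0.451] [ 0.492 -0.356]
[108. 234.] 139 top 0.148 topctr [0.402 0.469 0.142] 19 range [0.39  0.457] [0.412 0.48 
[... 386 characters left out ...]
topctr [0.318 0.548 0.014] 33 range [0.301 0.533] [0.336 0.562]
[  1. 265.] 26 top 0.035 topctr [0.31  0.824 0.029] 6 range [0.299 0.821] [0.33  0.835]
[ 78. 270.] 67 top 0.018 topctr [0.294 0.582 0.014] 67 range [0.266 0.56 ] [0.323 0.602]
tray ((536.90380859375, -82.90245056152344), (202.7320556640625, 177.80853271484375), 40.65141296386719) 378
carrier ((456.6296081542969, -240.76971435546875), (219.85079956054688, 192.1536865234375), 41.345829010009766) 694
rack ((436.2303161621094, -398.6607666015625), (135.61672973632812, 86.86202239990234), 16.25691032409668) 355
spanner 274 ((614.061279296875, 341.0858154296875), (121.40758514404297, 41.85247039794922), 89.947509765625) [0.612 0.336]
```

View pics/a.png

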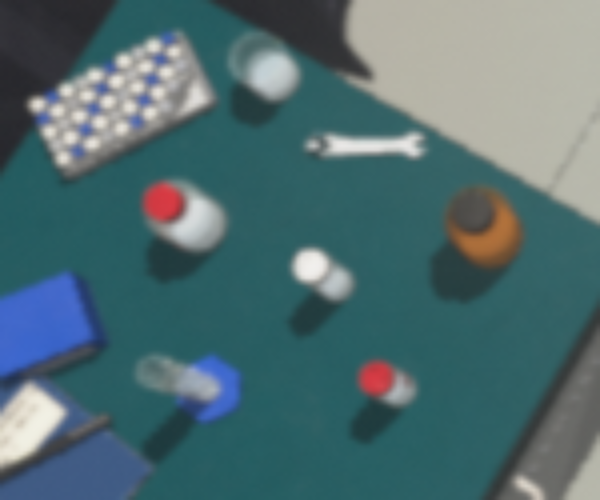

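View pics/b.png

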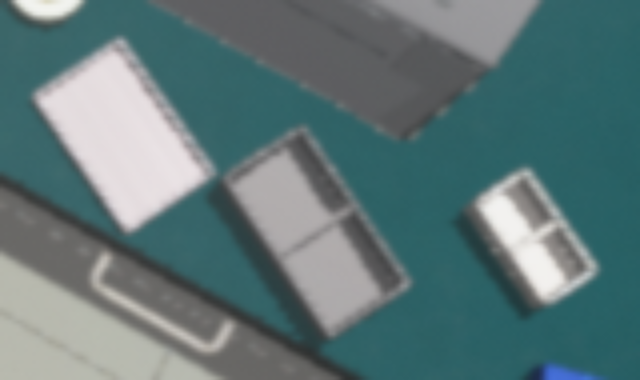

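The crops give clear corners for the holders. The tray rim is at (33,97),(122,40),(215,172),(130,232) in crop b, and the carrier and rack are the grey and white boxes beside it. The spanner ends are at (310,145) and (425,146) in crop a.

```bash
python3 - <<'E'
from h import *
np.set_printoptions(precision=4,suppress=True)
f=np.load("top0.npz"); im,d,K,T=f["im"],f["d"],f["K"],f["T"]; P=pts(d,K,T)
B=lambda u,v,z: ray(250+u/4-.4,165+v/4-.4,z,K,T)[:2]
A=lambda u,v,z: ray(65+u/4-.4,140+v/4-.4,z,K,T)[:2]
for n,c,z in(("tray",[(33,97),(122,40),(215,172),(130,232)],.012),("car",[(223,180),(303,128),(410,283),(330,338)],.035),("rack",[(470,208),(527,168),(597,268),(545,307)],.035)):
    q=np.array([B(*p,z) for p in c]); e=q[2]-q[1]; e2=q[3]-q[0]; print(n,q.mean(0),[np.linalg.norm(q[i]-q[i-1]).round(4) for i in range(4)],[np.degrees(np.arctan2(-x[1],-x[0])).round(1) for x in(e,e2)])
for n,u,v in(("car",329,222),("rack",383,224),):
    w=((P[:,:,2]>.024)&(P[:,:,2]<.046)).astype(np.uint8); l=cv2.connectedComponents(w)[1]
    k=np.zeros_like(w); cv2.circle(k,(u,v),30 if n=="car" else 20,1,-1); q=P[(w*k)>0][:,:2]
    print(n,cv2.minAreaRect((q*1000).astype(np.float32)))
for n,u,v,z in(("wb",164,202,.1),("cv",311,266,.096),("rv",377,378,.096),("am",474,210,.115)): print(n,A(u,v,z))
a,b=A(310,145,.004),A(425,146,.004);print("sp",(a+b)/2,np.linalg.norm(a-b),a-b)
E
```

```text
tray [ 0.5282 -0.0728] [np.float64(0.1389), np.float64(0.09), np.float64(0.1359), np.float64(0.0874)] [np.float64(33.7), np.float64(34.8)]
car [ 0.4435 -0.2252] [np.float64(0.1526), np.float64(0.0798), np.float64(0.1517), np.float64(0.0798)] [np.float64(32.6), np.float64(32.6)]
rack [ 0.4382 -0.4031] [np.float64(0.0982), np.float64(0.0589), np.float64(0.0971), np.float64(0.0544)] [np.float64(32.1), np.float64(34.8)]
car ((459.76361083984375, -247.3209686279297), (155.73121643066406, 139.49302673339844), 31.757286071777344)
rack ((438.77777099609375, -402.21063232421875), (100.08116149902344, 54.56308364868164), 32.771263122558594)
wb [0.5385 0.482 ]
cv [0.4882 0.366 ]
rv [0.4008 0.3113]
am [0.5287 0.2377]
sp [0.6071 0.3462] 0.09708210970860992 [0.001  0.0971]
```

```bash
cat >> h.py <<'E'
def plan(*goals, start=None):
    """goals (x,y,z,yawdeg[,n]); prints the constant row (tool axes mm/deg) and count that leads from pose to pose"""
    s=arm.state()
    if start is None:
        M=R.from_rotvec(s["tcp_rot"]).as_matrix(); start=(*s["tcp_pos"],np.degrees(np.arctan2(M[1,1],M[0,1])))
        print("t",round(s["time_s"],2),"now",np.round(start,4),"gap",round(s["finger_gap"],4),"grip",round(s["grip_force"],1),"F",np.round(s["force"],1),"tilt",round(float(np.degrees(np.arccos(-M[2,2]))),2),"j",np.round(s["joints"],2))
    for g in goals:
        dw=-(g[3]-start[3]); dw=(dw+180)%360-180
        a=np.radians(start[3]); ty=np.array([np.cos(a),np.sin(a)]); tx=np.array([-ty[1],ty[0]])
        D=np.array(g[:2])-start[:2]; L=np.array([D@tx,D@ty]); dz=start[2]-g[2]
        n=g[4] if len(g)>4 else int(max(np.ceil(np.hypot(np.linalg.norm(L),1000*dz/1000)/.044),np.ceil(abs(dw)/7.5),np.ceil(abs(dz)/.044),1))
        w=np.radians(dw/n); S=np.zeros((2,2))
        for k in range(n): c,q=np.cos(k*w),np.sin(k*w); S+=np.array([[c,-q],[q,c]])
        r=np.linalg.solve(S,L)
        p=np.array(start[:2]); rs=[]
        for k in range(n): c,q=np.cos(k*w),np.sin(k*w); v=np.array([[c,-q],[q,c]])@r; p=p+v[0]*tx+v[1]*ty; rs.append(np.hypot(*p))
        print(f"-> {np.round(g,4)}: {n} x",np.round([*r*1000,dz*1000/n],1),"wz",round(dw/n,2),"rmin/max",np.round([min(rs),max(rs)],3))
        start=g[:4]
E
python3 - <<'E'
from h import *
plan((.4008,.3123,.231,20.8),(.4008,.3123,.051,20.8))
plan((.4008,.3123,.231,20.8),(.4587,-.3895,.231,-57.3),(.4587,-.3895,.06,-57.3),start=(.4008,.3123,.051,20.8))
E
```

```text
t 0.15 now [ 0.2127  0.6402  0.2305 71.6245] gap 0.0856 grip 0.0 F [-0.1 -1.3  0.7] tilt 0.08 j [-1.36  0.48  0.02  1.56 -0.01  1.11 -0.08]
-> [ 0.4008  0.3123  0.231  20.8   ]: 9 x [-41.  -14.3  -0.1] wz 5.65 rmin/max [0.508 0.662]
-> [ 0.4008  0.3123  0.051  20.8   ]: 5 x [ 0.  0. 36.] wz 0.0 rmin/max [0.508 0.508]
-> [ 0.4008  0.3123  0.231  20.8   ]: 5 x [  0.   0. -36.] wz 0.0 rmin/max [0.508 0.508]
-> [  0.4587  -0.3895   0.231  -57.3   ]: 17 x [-41.9  15.8   0. ] wz 4.59 rmin/max [0.513 0.602]
-> [  0.4587  -0.3895   0.06   -57.3   ]: 4 x [ 0.   0.  42.8] wz 0.0 rmin/max [0.602 0.602]
```

```bash
python3 -m creep '[[-41,-14.3,0,0,0,5.65,-0.3],[-41,-14.3,0,0,0,5.65,-0.3],[-41,-14.3,0,0,0,5.65,-0.3],[-41,-14.3,0,0,0,5.65,-0.3],[-41,-14.3,0,0,0,5.65,-0.3],[-41,-14.3,0,0,0,5.65,-0.3],[-41,-14.3,0,0,0,5.65,-0.3],[-41,-14.3,0,0,0,5.65,-0.3],[-41,-14.3,0,0,0,5.65,-0.3],[0,0,0,0,0,0,-0.3],[0,0,0,0,0,0,-0.3]]' 40
python3 - <<'E'
from h import *
plan((.4008,.3123,.231,20.8))
im,d,K,T,m=cam("wrist"); cv2.imwrite("pics/w1.png",im[:,:,::-1])
for n,p in dict(rv=(.4008,.3123,.096),cv=(.4882,.366,.096)).items():
    q=np.linalg.inv(T)@[*p,1]; print(n,K[0,0]*q[0]/-q[2]+K[0,2],-K[1,1]*q[1]/-q[2]+K[1,2])
E
```

```text
time_s: 1.25
tcp_pos: [0.4009, 0.3115, 0.2314]
tcp_rot: [-1.786, -2.584, -0.001]
force: [-1.1, 0.6, 0.9]
finger_gap: 0.0553
grip_force: 0.0
t 1.25 now [ 0.4009  0.3115  0.2314 20.6804] gap 0.0553 grip 0.0 F [-1.1  0.6  0.9] tilt 0.03 j [-1.05  0.2   0.31  1.97 -0.07  0.98 -0.35]
-> [ 0.4008  0.3123  0.231  20.8   ]: 1 x [0.8 0.2 0.4] wz -0.12 rmin/max [0.508 0.508]
rv 258.3944120042223 181.9944413641148
cv 354.854426111552 164.02634852718674
```

View pics/w1.png

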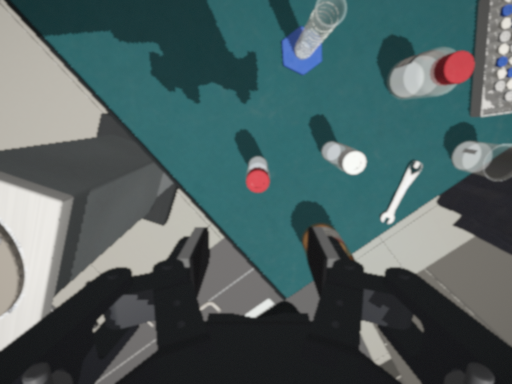

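The red cap at (258,181) and the clear cap at (354,162) match the predicted pixels within 2 px. Next I pick the red vial.

```bash
python3 -m creep '[[0.5,0,36,0,0,0,-0.3],[0,0,36,0,0,0,-0.3],[0,0,36,0,0,0,-0.3],[0,0,36,0,0,0,-0.3],[0,0,36,0,0,0,-0.3],[0,0,0,0,0,0,-0.3],[0,0,0,0,0,0,1],[0,0,0,0,0,0,1],[0,0,0,0,0,0,1],[0,0,0,0,0,0,1],[0,0,0,0,0,0,1],[0,0,0,0,0,0,1]]' 40
python3 -m creep '[[0,0,-10,0,0,0,1],[0,0,-30,0,0,0,1],[0,0,-40,0,0,0,1],[0,0,-40,0,0,0,1],[0,0,-40,0,0,0,1],[0,0,-20,0,0,0,1],[0,0,0,0,0,0,1]]' 40
python3 - <<'E'
from h import *
a=np.radians
p=lambda r,az,z,y:(r*np.cos(a(az)),r*np.sin(a(az)),z,y)
plan(p(.47,25,.231,8),p(.47,-42,.231,-59),(.4587,-.3895,.231,-57.3),(.4587,-.3895,.058,-57.3))
E
```

```text
time_s: 2.5
tcp_pos: [0.4013, 0.3137, 0.0527]
tcp_rot: [1.785, 2.585, 0.004]
force: [-1.1, 0.1, 7.2]
finger_gap: 0.0268
grip_force: 40.1
time_s: 3.2
tcp_pos: [0.4021, 0.3139, 0.2353]
tcp_rot: [1.785, 2.585, 0.011]
force: [0.9, 0.4, -0.4]
finger_gap: 0.0268
grip_force: 39.6
t 3.2 now [ 0.4021  0.3139  0.2353 20.7447] gap 0.0268 grip 39.6 F [ 0.9  0.4 -0.4] tilt 0.41 j [-1.06  0.2   0.32  1.96 -0.08  0.99 -0.34]
-> [0.426  0.1986 0.231  8.    ]: 3 x [-39.2  -3.3   1.4] wz 4.25 rmin/max [0.47  0.497]
-> [  0.3493  -0.3145   0.231  -59.    ]: 12 x [-44.4  11.2   0. ] wz 5.58 rmin/max [0.47 0.47]
-> [  0.4587  -0.3895   0.231  -57.3   ]: 4 x [13.5 30.3  0. ] wz -0.42 rmin/max [0.503 0.602]
-> [  0.4587  -0.3895   0.058  -57.3   ]: 4 x [ 0.   0.  43.3] wz 0.0 rmin/max [0.602 0.602]
```

```bash
python3 -m creep '[[-39.2,-3.3,0,0,0,4.25,1],[-39.2,-3.3,0,0,0,4.25,1],[-39.2,-3.3,0,0,0,4.25,1]]'
python3 -m creep '[[-44.4,11.2,0,0,0,5.58,1],[-44.4,11.2,0,0,0,5.58,1],[-44.4,11.2,0,0,0,5.58,1],[-44.4,11.2,0,0,0,5.58,1],[-44.4,11.2,0,0,0,5.58,1],[-44.4,11.2,0,0,0,5.58,1],[-44.4,11.2,0,0,0,5.58,1],[-44.4,11.2,0,0,0,5.58,1],[-44.4,11.2,0,0,0,5.58,1],[-44.4,11.2,0,0,0,5.58,1],[-44.4,11.2,0,0,0,5.58,1],[-44.4,11.2,0,0,0,5.58,1]]'
python3 -m creep '[[13.5,30.3,0,0,0,-0.4,1],[13.5,30.3,0,0,0,-0.4,1],[13.5,30.3,0,0,0,-0.4,1],[13.5,30.3,0,0,0,-0.4,1],[0,0,0,0,0,0,1],[0,0,0,0,0,0,1],[0,0,0,0,0,0,1]]'
python3 - <<'E'
from h import *
plan((.4587,-.3895,.12,-57.3),(.4587,-.3895,.058,-57.3))
im,d,K,T,m=cam("wrist"); cv2.imwrite("pics/w2.png",im[:,:,::-1])
for n,p in dict(cen=(.4385,-.4025,.035),far=(.4587,-.3895,.004),near=(.4183,-.4155,.004)).items():
    q=np.linalg.inv(T)@[*p,1]; print(n,K[0,0]*q[0]/-q[2]+K[0,2],-K[1,1]*q[1]/-q[2]+K[1,2])
E
```

```text
time_s: 3.5
tcp_pos: [0.4241, 0.1957, 0.2306]
tcp_rot: [-2.064, -2.369, 0.002]
force: [1.1, -1.0, 0.1]
finger_gap: 0.0265
grip_force: 39.5
time_s: 4.7
tcp_pos: [0.3461, -0.317, 0.2308]
tcp_rot: [-3.028, -0.835, 0.001]
force: [1.4, 0.1, -0.5]
finger_gap: 0.0268
grip_force: 39.5
time_s: 5.4
tcp_pos: [0.4557, -0.3901, 0.2307]
tcp_rot: [-3.014, -0.881, 0.002]
force: [-0.5, -0.3, -1.0]
finger_gap: 0.0265
grip_force: 39.6
t 5.4 now [  0.4557  -0.3901   0.2307 -57.4053] gap 0.0265 grip 39.6 F [-0.5 -0.3 -1. ] tilt 0.1 j [-0.02  0.47  0.86  1.78 -0.39  1.08 -0.03]
-> [  0.4587  -0.3895   0.12   -57.3   ]: 3 x [ 0.9  0.4 36.9] wz -0.04 rmin/max [0.601 0.602]
-> [  0.4587  -0.3895   0.058  -57.3   ]: 2 x [ 0.  0. 31.] wz 0.0 rmin/max [0.602 0.602]
cen 259.6173510898138 186.21597838006684
far 259.4888714455952 163.70270653900386
near 259.5218594001337 196.75799702497997
```

View pics/w2.png

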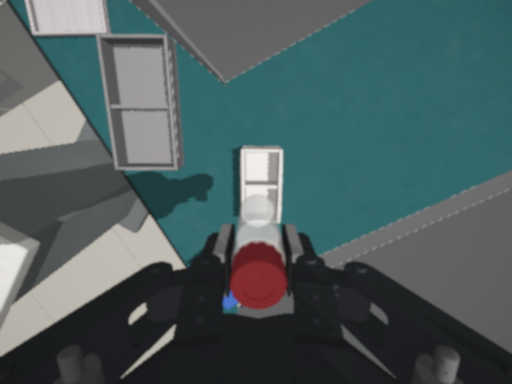

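The rack divider sits at about (262,183), against a predicted (260,186). I'll shift the target by +2 mm in tool y and +3 mm in tool x, then lower.

```bash
python3 -m creep '[[6,3,36,0,0,0,1],[0,0,36,0,0,0,1],[0,0,36,0,0,0,1],[0,0,25,0,0,0,1],[0,0,20,0,0,0,1],[0,0,10,0,0,0,1],[0,0,6,0,0,0,1],[0,0,0,0,0,0,1],[0,0,0,0,0,0,1]]'
python3 -c "
from h import *
plan((.4605,-.3895,.056,-57.3))"
```

```text
time_s: 6.35
tcp_pos: [0.4643, -0.3903, 0.0633]
tcp_rot: [3.014, 0.883, 0.002]
force: [-0.0, 0.3, -0.1]
finger_gap: 0.0262
grip_force: 39.6
t 6.35 now [  0.4643  -0.3903   0.0633 -57.3432] gap 0.0262 grip 39.6 F [-0.   0.3 -0.1] tilt 0.09 j [ 0.11  0.67  0.68  1.89 -0.59  0.79  0.11]
-> [ 4.605e-01 -3.895e-01  5.600e-02 -5.730e+01]: 1 x [-2.8 -2.7  7.3] wz -0.04 rmin/max [0.603 0.603]
```

```bash
python3 -m creep '[[-1.5,-1,3,0,0,0,1],[0,0,2,0,0,0,1],[0,0,2,0,0,0,1],[0,0,0,0,0,0,1]]'; python3 -c "
from h import *
plan()"
```

```text
time_s: 6.75
tcp_pos: [0.4623, -0.3902, 0.0568]
tcp_rot: [-3.015, -0.882, -0.002]
force: [-2.4, 4.0, 12.6]
finger_gap: 0.0268
grip_force: 41.2
t 6.75 now [ 4.62300e-01 -3.90200e-01  5.68000e-02 -5.73708e+01] gap 0.0268 grip 41.2 F [-2.4  4.  12.6] tilt 0.08 j [ 0.11  0.68  0.68  1.89 -0.6   0.78  0.12]
```

```bash
python3 -m creep '[[0,0,0,0,0,0,-0.2],[0,0,0,0,0,0,-0.2],[0,0,0,0,0,0,-0.2],[0,0,0,0,0,0,-0.2],[0,0,-25,0,0,0,-0.2],[0,0,-45,0,0,0,-0.2],[0,0,-45,0,0,0,-0.2],[0,0,-45,0,0,0,-0.2],[0,0,-14,0,0,0,-0.2],[0,0,0,0,0,0,-0.2]]'
python3 - <<'E'
from h import *
a=np.radians
p=lambda r,az,z,y:(r*np.cos(a(az)),r*np.sin(a(az)),z,y)
plan(p(.47,-42,.231,-55,4),p(.47,25,.231,12),(.4882,.366,.231,24),(.4882,.366,.052,24))
E
```

```text
time_s: 7.75
tcp_pos: [0.4631, -0.3908, 0.2315]
tcp_rot: [3.012, 0.883, 0.005]
force: [-0.4, -0.4, -1.2]
finger_gap: 0.0514
grip_force: 0.0Traceback (most recent call last):
  File "<stdin>", line 4, in <module>
TypeError: <lambda>() takes 4 positional arguments but 5 were given
```

```bash
cat >> h.py <<'E'
def p(r,az,z,y): a=np.radians(az); return (r*np.cos(a),r*np.sin(a),z,y)
E
python3 - <<'E'
from h import *
plan(p(.47,-42,.231,-55),p(.47,25,.231,12),(.4882,.366,.231,24),(.4882,.366,.052,24))
im,d,K,T,m=cam("wrist"); cv2.imwrite("pics/w3.png",im[:,:,::-1])
E
```

```text
t 7.75 now [  0.4631  -0.3908   0.2315 -57.3354] gap 0.0514 grip 0.0 F [-0.4 -0.4 -1.2] tilt 0.26 j [-0.03  0.47  0.86  1.77 -0.4   1.08 -0.03]
-> [  0.3493  -0.3145   0.231  -55.    ]: 4 x [-13.2 -31.6   0.1] wz -0.58 rmin/max [0.47  0.572]
-> [ 0.426   0.1986  0.231  12.    ]: 12 x [ 44.1 -12.5   0. ] wz -5.58 rmin/max [0.47 0.47]
-> [ 0.4882  0.366   0.231  24.    ]: 5 x [28.5 21.6  0. ] wz -2.4 rmin/max [0.498 0.61 ]
-> [ 0.4882  0.366   0.052  24.    ]: 5 x [ 0.   0.  35.8] wz 0.0 rmin/max [0.61 0.61]
```

View pics/w3.png

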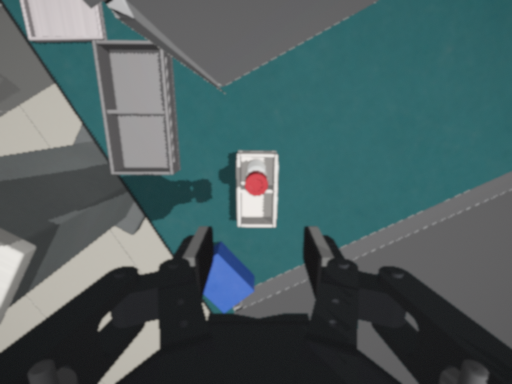

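The red vial stands upright in the middle of the far bay, cap at (257,183). Now the clear vial.

```bash
python3 -m creep '[[-13.2,-31.6,0,0,0,-0.6,-0.3],[-13.2,-31.6,0,0,0,-0.6,-0.3],[-13.2,-31.6,0,0,0,-0.6,-0.3],[-13.2,-31.6,0,0,0,-0.6,-0.3]]'
python3 -m creep '[[44.1,-12.5,0,0,0,-5.58,-0.3],[44.1,-12.5,0,0,0,-5.58,-0.3],[44.1,-12.5,0,0,0,-5.58,-0.3],[44.1,-12.5,0,0,0,-5.58,-0.3],[44.1,-12.5,0,0,0,-5.58,-0.3],[44.1,-12.5,0,0,0,-5.58,-0.3],[44.1,-12.5,0,0,0,-5.58,-0.3],[44.1,-12.5,0,0,0,-5.58,-0.3],[44.1,-12.5,0,0,0,-5.58,-0.3],[44.1,-12.5,0,0,0,-5.58,-0.3],[44.1,-12.5,0,0,0,-5.58,-0.3],[44.1,-12.5,0,0,0,-5.58,-0.3]]'
python3 -m creep '[[28.5,21.6,0,0,0,-2.4,-0.3],[28.5,21.6,0,0,0,-2.4,-0.3],[28.5,21.6,0,0,0,-2.4,-0.3],[28.5,21.6,0,0,0,-2.4,-0.3],[28.5,21.6,0,0,0,-2.4,-0.3],[0,0,0,0,0,0,-0.3],[0,0,0,0,0,0,-0.3]]'
python3 - <<'E'
from h import *
plan((.4885,.367,.231,24))
E
```

```text
time_s: 8.2
tcp_pos: [0.3462, -0.312, 0.2271]
tcp_rot: [-2.993, -0.947, 0.006]
force: [0.0, 0.7, 1.3]
finger_gap: 0.0559
grip_force: 0.0
time_s: 9.4
tcp_pos: [0.4226, 0.2017, 0.2274]
tcp_rot: [-1.97, -2.446, 0.005]
force: [0.4, 0.8, -0.5]
finger_gap: 0.0557
grip_force: 0.0
time_s: 10.1
tcp_pos: [0.4851, 0.3674, 0.2266]
tcp_rot: [-1.708, -2.635, 0.007]
force: [-0.1, -1.1, -0.5]
finger_gap: 0.0553
grip_force: 0.0
t 10.1 now [ 0.4851  0.3674  0.2266 24.0919] gap 0.0553 grip 0.0 F [-0.1 -1.1 -0.5] tilt 0.26 j [-1.02  0.39  0.36  1.74 -0.15  1.04 -0.19]
-> [ 0.4885  0.367   0.231  24.    ]: 1 x [-1.8  2.9 -4.4] wz 0.09 rmin/max [0.611 0.611]
```

```bash
python3 -m creep '[[-2,3,34,0,0,0,-0.3],[0,0,35,0,0,0,-0.3],[0,0,35,0,0,0,-0.3],[0,0,35,0,0,0,-0.3],[0,0,35,0,0,0,-0.3],[0,0,0,0,0,0,-0.3],[0,0,0,0,0,0,1],[0,0,0,0,0,0,1],[0,0,0,0,0,0,1],[0,0,0,0,0,0,1],[0,0,0,0,0,0,1],[0,0,0,0,0,0,1]]' 40
python3 -m creep '[[0,0,-10,0,0,0,1],[0,0,-30,0,0,0,1],[0,0,-40,0,0,0,1],[0,0,-40,0,0,0,1],[0,0,-40,0,0,0,1],[0,0,-20,0,0,0,1],[0,0,0,0,0,0,1]]' 40
python3 - <<'E'
from h import *
plan(p(.47,25,.231,12),p(.47,-42,.231,-55),(.4219,-.4156,.231,-57.3),(.4219,-.4156,.063,-57.3))
E
```

```text
time_s: 11.3
tcp_pos: [0.491, 0.3676, 0.0571]
tcp_rot: [1.71, 2.634, 0.004]
force: [-1.5, -0.7, 7.4]
finger_gap: 0.0269
grip_force: 40.0
time_s: 12.0
tcp_pos: [0.4917, 0.368, 0.24]
tcp_rot: [1.71, 2.634, 0.012]
force: [-0.1, 0.4, -0.3]
finger_gap: 0.0264
grip_force: 39.4
t 12.0 now [ 0.4917  0.368   0.24   24.0061] gap 0.0264 grip 39.4 F [-0.1  0.4 -0.3] tilt 0.43 j [-1.02  0.38  0.37  1.72 -0.15  1.06 -0.19]
-> [ 0.426   0.1986  0.231  12.    ]: 5 x [-27.7 -23.6   1.8] wz 2.4 rmin/max [0.47  0.585]
-> [  0.3493  -0.3145   0.231  -55.    ]: 12 x [-45.1   8.1   0. ] wz 5.58 rmin/max [0.47 0.47]
-> [  0.4219  -0.4156   0.231  -57.3   ]: 3 x [ 1.1 41.5  0. ] wz 0.77 rmin/max [0.511 0.592]
-> [  0.4219  -0.4156   0.063  -57.3   ]: 4 x [ 0.  0. 42.] wz 0.0 rmin/max [0.592 0.592]
```

```bash
python3 -m creep '[[-27.7,-23.6,0,0,0,2.4,1],[-27.7,-23.6,0,0,0,2.4,1],[-27.7,-23.6,0,0,0,2.4,1],[-27.7,-23.6,0,0,0,2.4,1],[-27.7,-23.6,0,0,0,2.4,1]]'
python3 -m creep '[[-45.1,8.1,0,0,0,5.58,1],[-45.1,8.1,0,0,0,5.58,1],[-45.1,8.1,0,0,0,5.58,1],[-45.1,8.1,0,0,0,5.58,1],[-45.1,8.1,0,0,0,5.58,1],[-45.1,8.1,0,0,0,5.58,1],[-45.1,8.1,0,0,0,5.58,1],[-45.1,8.1,0,0,0,5.58,1],[-45.1,8.1,0,0,0,5.58,1],[-45.1,8.1,0,0,0,5.58,1],[-45.1,8.1,0,0,0,5.58,1],[-45.1,8.1,0,0,0,5.58,1]]'
python3 -m creep '[[1,41.5,0,0,0,0.8,1],[1,41.5,0,0,0,0.8,1],[1,41.5,0,0,0,0.8,1],[0,0,0,0,0,0,1],[0,0,0,0,0,0,1]]'
python3 - <<'E'
from h import *
plan((.4219,-.4156,.065,-57.3))
E
```

```text
time_s: 12.5
tcp_pos: [0.423, 0.1958, 0.2346]
tcp_rot: [-1.979, -2.44, 0.002]
force: [0.6, -0.4, 1.0]
finger_gap: 0.0263
grip_force: 39.4
time_s: 13.7
tcp_pos: [0.3462, -0.3172, 0.235]
tcp_rot: [-2.997, -0.94, 0.0]
force: [0.5, 0.2, -0.2]
finger_gap: 0.0267
grip_force: 39.4
time_s: 14.2
tcp_pos: [0.4193, -0.4175, 0.2342]
tcp_rot: [-3.014, -0.881, 0.004]
force: [-0.5, 0.5, -0.6]
finger_gap: 0.0265
grip_force: 39.7
t 14.2 now [  0.4193  -0.4175   0.2342 -57.4064] gap 0.0265 grip 39.7 F [-0.5  0.5 -0.6] tilt 0.15 j [ 0.01  0.46  0.91  1.8  -0.41  1.08  0.07]
-> [  0.4219  -0.4156   0.065  -57.3   ]: 4 x [ 0.8 -0.  42.3] wz -0.03 rmin/max [0.592 0.592]
```

```bash
python3 -m creep '[[2,0,40,0,0,0,1],[0,0,40,0,0,0,1],[0,0,40,0,0,0,1],[0,0,25,0,0,0,1],[0,0,12,0,0,0,1],[0,0,8,0,0,0,1],[0,0,0,0,0,0,1],[0,0,0,0,0,0,1]]'
python3 -c "
from h import *
plan((.4219,-.4156,.061,-57.3))"
```

```text
time_s: 15.0
tcp_pos: [0.4224, -0.4166, 0.0716]
tcp_rot: [3.013, 0.883, 0.002]
force: [0.4, 0.1, 0.1]
finger_gap: 0.0262
grip_force: 39.7
t 15.0 now [  0.4224  -0.4166   0.0716 -57.3357] gap 0.0262 grip 39.7 F [0.4 0.1 0.1] tilt 0.11 j [ 0.14  0.66  0.74  1.92 -0.61  0.8   0.22]
-> [  0.4219  -0.4156   0.061  -57.3   ]: 1 x [ 0.1 -1.1 10.6] wz -0.04 rmin/max [0.592 0.592]
```

```bash
python3 -m creep '[[0,0,5,0,0,0,1],[0,0,3,0,0,0,1],[0,0,2,0,0,0,1],[0,0,1,0,0,0,1],[0,0,0,0,0,0,1]]'; python3 -c "
from h import *
plan()"
```

```text
time_s: 15.5
tcp_pos: [0.4221, -0.4165, 0.0611]
tcp_rot: [-3.015, -0.882, -0.003]
force: [-3.3, 4.5, 17.2]
finger_gap: 0.0265
grip_force: 42.0
t 15.5 now [  0.4221  -0.4165   0.0611 -57.3673] gap 0.0265 grip 42.0 F [-3.3  4.5 17.2] tilt 0.11 j [ 0.15  0.67  0.72  1.92 -0.63  0.78  0.23]
```

```bash
python3 -m creep '[[0,0,0,0,0,0,-0.2],[0,0,0,0,0,0,-0.2],[0,0,0,0,0,0,-0.2],[0,0,0,0,0,0,-0.2],[0,0,-25,0,0,0,-0.2],[0,0,-45,0,0,0,-0.2],[0,0,-45,0,0,0,-0.2],[0,0,-45,0,0,0,-0.2],[0,0,-12,0,0,0,-0.2],[0,0,0,0,0,0,-0.2]]'
python3 - <<'E'
from h import *
plan(p(.47,-42,.231,-68),p(.47,25,.231,-1),(.5385,.482,.231,15),(.5385,.482,.052,15))
E
```

```text
time_s: 16.5
tcp_pos: [0.4226, -0.417, 0.2331]
tcp_rot: [3.012, 0.883, 0.004]
force: [0.2, 0.3, -1.1]
finger_gap: 0.0515
grip_force: 0.0
t 16.5 now [  0.4226  -0.417    0.2331 -57.3305] gap 0.0515 grip 0.0 F [ 0.2  0.3 -1.1] tilt 0.22 j [ 0.    0.47  0.92  1.8  -0.42  1.08  0.07]
-> [  0.3493  -0.3145   0.231  -68.    ]: 3 x [ -4.7 -41.8   0.7] wz 3.56 rmin/max [0.47  0.552]
-> [ 0.426   0.1986  0.231  -1.    ]: 12 x [ 40.1 -22.    0. ] wz -5.58 rmin/max [0.47 0.47]
-> [ 0.5385  0.482   0.231  15.    ]: 7 x [38.8 20.2  0. ] wz -2.29 rmin/max [0.506 0.723]
-> [ 0.5385  0.482   0.052  15.    ]: 5 x [ 0.   0.  35.8] wz 0.0 rmin/max [0.723 0.723]
```

```bash
python3 -m creep '[[-4.7,-41.8,0,0,0,3.56,-0.2],[-4.7,-41.8,0,0,0,3.56,-0.2],[-4.7,-41.8,0,0,0,3.56,-0.2]]'
python3 -m creep '[[40.1,-22,0,0,0,-5.58,-1],[40.1,-22,0,0,0,-5.58,-1],[40.1,-22,0,0,0,-5.58,-1],[40.1,-22,0,0,0,-5.58,-1],[40.1,-22,0,0,0,-5.58,-1],[40.1,-22,0,0,0,-5.58,-1],[40.1,-22,0,0,0,-5.58,-1],[40.1,-22,0,0,0,-5.58,-1],[40.1,-22,0,0,0,-5.58,-1],[40.1,-22,0,0,0,-5.58,-1],[40.1,-22,0,0,0,-5.58,-1],[40.1,-22,0,0,0,-5.58,-1]]'
python3 -m creep '[[38.8,20.2,0,0,0,-2.29,-1],[38.8,20.2,0,0,0,-2.29,-1],[38.8,20.2,0,0,0,-2.29,-1],[38.8,20.2,0,0,0,-2.29,-1],[38.8,20.2,0,0,0,-2.29,-1],[38.8,20.2,0,0,0,-2.29,-1],[38.8,20.2,0,0,0,-2.29,-1],[0,0,0,0,0,0,-1],[0,0,0,0,0,0,-1]]'
python3 - <<'E'
from h import *
plan((.5385,.483,.052,15))
im,d,K,T,m=cam("wrist"); cv2.imwrite("pics/w4.png",im[:,:,::-1])
hsv=cv2.cvtColor(im,cv2.COLOR_RGB2HSV); w=(((hsv[:,:,0]<8)|(hsv[:,:,0]>172))&(hsv[:,:,1]>150)&(hsv[:,:,2]>90)).astype(np.uint8)
n,l,s,c=cv2.connectedComponentsWithStats(w)
for i in range(1,n):
    if s[i,4]>100: print(s[i],c[i],ray(*c[i],.098,K,T))
E
```

```text
time_s: 16.8
tcp_pos: [0.3465, -0.3119, 0.2291]
tcp_rot: [-3.083, -0.594, 0.006]
force: [0.5, 1.0, 2.0]
finger_gap: 0.051
grip_force: 0.0
time_s: 18.0
tcp_pos: [0.4243, 0.2006, 0.2296]
tcp_rot: [-2.237, -2.206, 0.004]
force: [0.9, -0.1, 0.6]
finger_gap: 0.0855
grip_force: 0.0
time_s: 18.9
tcp_pos: [0.5375, 0.483, 0.2276]
tcp_rot: [-1.911, -2.493, 0.008]
force: [-0.6, -0.9, -0.6]
finger_gap: 0.0853
grip_force: 0.0
t 18.9 now [ 0.5375  0.483   0.2276 15.0676] gap 0.0853 grip 0.0 F [-0.6 -0.9 -0.6] tilt 0.28 j [-1.13  0.6   0.49  1.45 -0.3   1.17 -0.33]
-> [ 0.5385  0.483   0.052  15.    ]: 4 x [-0.1  0.3 43.9] wz 0.02 rmin/max [0.723 0.723]
[248 169  24  26 499] [259.14829659 181.57715431] [0.53714745 0.48528164 0.098     ]
```

```bash
python3 -m creep '[[1,0,36,0,0,0,-1],[0,0,36,0,0,0,-1],[0,0,36,0,0,0,-1],[0,0,36,0,0,0,-1],[0,0,35,0,0,0,-1],[0,0,0,0,0,0,-1],[0,0,0,0,0,0,1],[0,0,0,0,0,0,1],[0,0,0,0,0,0,1],[0,0,0,0,0,0,1],[0,0,0,0,0,0,1],[0,0,0,0,0,0,1]]' 50
python3 -m creep '[[0,0,-10,0,0,0,1],[0,0,-30,0,0,0,1],[0,0,-40,0,0,0,1],[0,0,-40,0,0,0,1],[0,0,-40,0,0,0,1],[0,0,-20,0,0,0,1],[0,0,0,0,0,0,1]]' 50
python3 - <<'E'
from h import *
plan(p(.47,25,.231,-1),p(.47,-30.8,.231,-56),(.4145,-.2455,.231,-57.3))
E
```

```text
time_s: 20.15
tcp_pos: [0.5397, 0.4843, 0.0552]
tcp_rot: [1.913, 2.492, 0.005]
force: [-1.2, -2.4, 7.9]
finger_gap: 0.047
grip_force: 50.2
time_s: 20.85
tcp_pos: [0.5405, 0.4846, 0.2378]
tcp_rot: [1.913, 2.491, 0.013]
force: [0.1, -0.2, -1.2]
finger_gap: 0.0475
grip_force: 51.3
t 20.85 now [ 0.5405  0.4846  0.2378 14.9528] gap 0.0475 grip 51.3 F [ 0.1 -0.2 -1.2] tilt 0.47 j [-1.13  0.59  0.5   1.44 -0.3   1.17 -0.33]
-> [ 0.426   0.1986  0.231  -1.    ]: 8 x [-33.5 -19.2   0.8] wz 1.99 rmin/max [0.47  0.694]
-> [  0.4037  -0.2407   0.231  -56.    ]: 10 x [-42.1  17.7   0. ] wz 5.5 rmin/max [0.469 0.47 ]
-> [  0.4145  -0.2455   0.231  -57.3   ]: 1 x [ 6.2 10.   0. ] wz 1.3 rmin/max [0.482 0.482]
```

```bash
python3 -m creep '[[-33.5,-19.2,0,0,0,2,1],[-33.5,-19.2,0,0,0,2,1],[-33.5,-19.2,0,0,0,2,1],[-33.5,-19.2,0,0,0,2,1],[-33.5,-19.2,0,0,0,2,1],[-33.5,-19.2,0,0,0,2,1],[-33.5,-19.2,0,0,0,2,1],[-33.5,-19.2,0,0,0,2,1]]'
python3 -m creep '[[-42.1,17.7,0,0,0,5.5,1],[-42.1,17.7,0,0,0,5.5,1],[-42.1,17.7,0,0,0,5.5,1],[-42.1,17.7,0,0,0,5.5,1],[-42.1,17.7,0,0,0,5.5,1],[-42.1,17.7,0,0,0,5.5,1],[-42.1,17.7,0,0,0,5.5,1],[-42.1,17.7,0,0,0,5.5,1],[-42.1,17.7,0,0,0,5.5,1],[-42.1,17.7,0,0,0,5.5,1]]'
python3 -m creep '[[6,10,0,0,0,1.3,1],[0,0,0,0,0,0,1],[0,0,0,0,0,0,1]]'
python3 - <<'E'
from h import *
plan((.4145,-.2455,.066,-57.3))
im,d,K,T,m=cam("wrist"); cv2.imwrite("pics/w5.png",im[:,:,::-1])
for n,q in dict(cen=(.4435,-.2250,.035),far=(.4755,-.2045,.035),end=(.5091,-.1828,.035)).items():
    q=np.linalg.inv(T)@[*q,1]; print(n,K[0,0]*q[0]/-q[2]+K[0,2],-K[1,1]*q[1]/-q[2]+K[1,2])
E
```

```text
time_s: 21.65
tcp_pos: [0.4225, 0.1959, 0.2314]
tcp_rot: [-2.243, -2.199, 0.002]
force: [0.4, -0.2, -0.4]
finger_gap: 0.047
grip_force: 51.4
time_s: 22.65
tcp_pos: [0.3999, -0.2425, 0.2319]
tcp_rot: [-3.006, -0.912, 0.0]
force: [1.6, -0.4, -2.4]
finger_gap: 0.047
grip_force: 51.6
time_s: 22.95
tcp_pos: [0.4113, -0.2453, 0.2317]
tcp_rot: [-3.013, -0.886, 0.002]
force: [-0.6, 0.5, -0.8]
finger_gap: 0.0471
grip_force: 51.7
t 22.95 now [  0.4113  -0.2453   0.2317 -57.2441] gap 0.0471 grip 51.7 F [-0.6  0.5 -0.8] tilt 0.09 j [-0.5   0.24  1.07  2.06 -0.25  0.99 -0.3 ]
-> [  0.4145  -0.2455   0.066  -57.3   ]: 4 x [ 0.6  0.5 41.4] wz 0.01 rmin/max [0.48  0.482]
cen 258.9348218217344 139.96042099501503
far 259.04016595367796 108.0072959047009
end 259.0320751078185 72.06183183080896
```

View pics/w5.png

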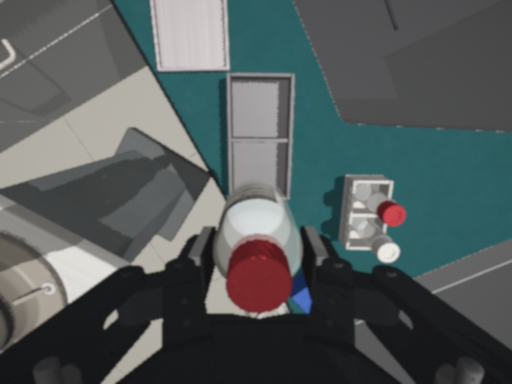

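The carrier divider is at (260,139), as predicted to about 2 px, and both vials stand upright in the rack. I'm lowering the white bottle.

```bash
python3 -m creep '[[0,1,40,0,0,0,1],[0,0,40,0,0,0,1],[0,0,40,0,0,0,1],[0,0,25,0,0,0,1],[0,0,12,0,0,0,1],[0,0,6,0,0,0,1],[0,0,3,0,0,0,1],[0,0,3,0,0,0,1],[0,0,2,0,0,0,1],[0,0,2,0,0,0,1],[0,0,1,0,0,0,1],[0,0,0,0,0,0,1]]'
python3 -c "
from h import *
plan((.4125,-.247,.059,-57.3))"
```

```text
time_s: 24.2
tcp_pos: [0.4126, -0.2471, 0.0591]
tcp_rot: [-3.015, -0.883, -0.002]
force: [-1.2, 1.8, 9.8]
finger_gap: 0.0469
grip_force: 52.6
t 24.2 now [  0.4126  -0.2471   0.0591 -57.3438] gap 0.0469 grip 52.6 F [-1.2  1.8  9.8] tilt 0.08 j [-0.18  0.54  0.76  2.19 -0.63  0.64  0.02]
-> [  0.4125  -0.247    0.059  -57.3   ]: 1 x [-0.1 -0.1  0.1] wz -0.04 rmin/max [0.481 0.481]
```

```bash
python3 -m creep '[[0,0,0,0,0,0,-0.75],[0,0,0,0,0,0,-0.75],[0,0,0,0,0,0,-0.75],[0,0,0,0,0,0,-0.75],[0,0,-25,0,0,0,-0.75],[0,0,-45,0,0,0,-0.75],[0,0,-45,0,0,0,-0.75],[0,0,-45,0,0,0,-0.75],[0,0,-14,0,0,0,-0.75],[0,0,0,0,0,0,-0.75]]'
python3 - <<'E'
from h import *
plan(p(.47,10,.231,-22),(.528,.2395,.231,-9.6),(.528,.2395,.061,-9.6))
E
```

```text
time_s: 25.2
tcp_pos: [0.4135, -0.2473, 0.234]
tcp_rot: [3.013, 0.884, 0.007]
force: [0.4, -0.1, 0.1]
finger_gap: 0.0748
grip_force: 0.0
t 25.2 now [  0.4135  -0.2473   0.234  -57.2907] gap 0.0748 grip 0.0 F [ 0.4 -0.1  0.1] tilt 0.26 j [-0.51  0.25  1.09  2.05 -0.27  0.99 -0.28]
-> [  0.4629   0.0816   0.231  -22.    ]: 8 x [ 35.3 -23.2   0.4] wz -4.41 rmin/max [0.47  0.479]
-> [ 0.528   0.2395  0.231  -9.6   ]: 4 x [42.6  3.8  0. ] wz -3.1 rmin/max [0.497 0.58 ]
-> [ 0.528   0.2395  0.061  -9.6   ]: 4 x [ 0.   0.  42.5] wz 0.0 rmin/max [0.58 0.58]
```

```bash
python3 -m creep '[[35.3,-23.2,0,0,0,-4.41,-1],[35.3,-23.2,0,0,0,-4.41,-1],[35.3,-23.2,0,0,0,-4.41,-1],[35.3,-23.2,0,0,0,-4.41,-1],[35.3,-23.2,0,0,0,-4.41,-1],[35.3,-23.2,0,0,0,-4.41,-1],[35.3,-23.2,0,0,0,-4.41,-1],[35.3,-23.2,0,0,0,-4.41,-1],[42.6,3.8,0,0,0,-3.1,-1],[42.6,3.8,0,0,0,-3.1,-1],[42.6,3.8,0,0,0,-3.1,-1],[42.6,3.8,0,0,0,-3.1,-1]]'
python3 -m creep '[[0,0,0,0,0,0,-1],[0,0,0,0,0,0,-1]]'
python3 - <<'E'
from h import *
plan((.528,.2395,.061,-9.6))
im,d,K,T,m=cam("wrist"); P=pts(d,K,T); cv2.imwrite("pics/w6.png",im[:,:,::-1]); np.savez("w6.npz",im=im,d=d,K=K,T=T)
w=(d>0)&(P[:,:,2]>.107)&(P[:,:,2]<.122)&(np.hypot(P[:,:,0]-.528,P[:,:,1]-.2395)<.04)
q=P[w]; print(len(q),q.min(0),q.max(0),(q.min(0)+q.max(0))/2)
E
```

```text
time_s: 26.4
tcp_pos: [0.5267, 0.2411, 0.2298]
tcp_rot: [-2.398, -2.029, 0.005]
force: [0.6, -0.2, -0.1]
finger_gap: 0.0855
grip_force: 0.0
time_s: 26.6
tcp_pos: [0.5262, 0.2401, 0.2299]
tcp_rot: [2.399, 2.029, -0.006]
force: [-1.0, -0.9, -0.3]
finger_gap: 0.0852
grip_force: 0.0
t 26.6 now [ 0.5262  0.2401  0.2299 -9.5642] gap 0.0852 grip 0.0 F [-1.  -0.9 -0.3] tilt 0.23 j [-1.09  0.39  0.72  1.83 -0.29  1.04 -0.42]
-> [ 0.528   0.2395  0.061  -9.6   ]: 4 x [-0.1  0.5 42.2] wz 0.01 rmin/max [0.579 0.58 ]
816 [0.51116845 0.22410475 0.10721315] [0.54270819 0.25594369 0.11627156] [0.52693832 0.24002422 0.11174236]
```

```bash
python3 -m creep '[[0,0,35,0,0,0,-1],[0,0,35,0,0,0,-1],[0,0,35,0,0,0,-1],[0,0,35,0,0,0,-1],[0,0,30,0,0,0,-1],[0,0,0,0,0,0,-1],[0,0,0,0,0,0,1],[0,0,0,0,0,0,1],[0,0,0,0,0,0,1],[0,0,0,0,0,0,1],[0,0,0,0,0,0,1],[0,0,0,0,0,0,1]]' 50
python3 -m creep '[[0,0,-10,0,0,0,1],[0,0,-30,0,0,0,1],[0,0,-40,0,0,0,1],[0,0,-40,0,0,0,1],[0,0,-40,0,0,0,1],[0,0,-20,0,0,0,1],[0,0,0,0,0,0,1]]' 50
python3 - <<'E'
from h import *
plan(p(.47,10,.24,-22),p(.47,-23.4,.24,-56),(.4765,-.206,.24,-57.3))
E
```

```text
time_s: 27.85
tcp_pos: [0.5284, 0.2398, 0.0643]
tcp_rot: [2.401, 2.026, 0.004]
force: [-1.5, -2.7, 8.0]
finger_gap: 0.0548
grip_force: 52.6
time_s: 28.55
tcp_pos: [0.529, 0.2404, 0.2463]
tcp_rot: [2.4, 2.026, 0.011]
force: [-0.5, -0.6, -2.1]
finger_gap: 0.0554
grip_force: 53.4
t 28.55 now [ 0.529   0.2404  0.2463 -9.6591] gap 0.0554 grip 53.4 F [-0.5 -0.6 -2.1] tilt 0.41 j [-1.11  0.37  0.74  1.81 -0.29  1.06 -0.43]
-> [  0.4629   0.0816   0.24   -22.    ]: 4 x [-42.6  -6.2   1.6] wz 3.09 rmin/max [0.47  0.553]
-> [  0.4313  -0.1867   0.24   -56.    ]: 7 x [-33.9  19.5   0. ] wz 4.86 rmin/max [0.47 0.47]
-> [  0.4765  -0.206    0.24   -57.3   ]: 2 x [13.4 20.6  0. ] wz 0.65 rmin/max [0.495 0.519]
```

```bash
python3 -m creep '[[-42.6,-6.2,0,0,0,3.1,1],[-42.6,-6.2,0,0,0,3.1,1],[-42.6,-6.2,0,0,0,3.1,1],[-42.6,-6.2,0,0,0,3.1,1],[-33.9,19.5,0,0,0,4.86,1],[-33.9,19.5,0,0,0,4.86,1],[-33.9,19.5,0,0,0,4.86,1],[-33.9,19.5,0,0,0,4.86,1],[-33.9,19.5,0,0,0,4.86,1],[-33.9,19.5,0,0,0,4.86,1],[-33.9,19.5,0,0,0,4.86,1]]'
python3 -m creep '[[13.4,20.6,0,0,0,0.65,1],[13.4,20.6,0,0,0,0.65,1],[0,0,0,0,0,0,1],[0,0,0,0,0,0,1],[0,0,0,0,0,0,1]]'
python3 - <<'E'
from h import *
plan((.4765,-.206,.068,-57.3))
E
```

```text
time_s: 29.65
tcp_pos: [0.4284, -0.188, 0.2416]
tcp_rot: [-3.006, -0.911, 0.001]
force: [1.4, -1.1, -0.8]
finger_gap: 0.0552
grip_force: 53.7
time_s: 30.15
tcp_pos: [0.4735, -0.206, 0.2416]
tcp_rot: [-3.014, -0.882, 0.002]
force: [-0.6, 0.9, -2.1]
finger_gap: 0.055
grip_force: 54.0
t 30.15 now [  0.4735  -0.206    0.2416 -57.3826] gap 0.055 grip 54.0 F [-0.6  0.9 -2.1] tilt 0.1 j [-0.56  0.33  1.06  1.96 -0.33  1.04 -0.35]
-> [  0.4765  -0.206    0.068  -57.3   ]: 4 x [ 0.6  0.4 43.4] wz -0.02 rmin/max [0.517 0.519]
```

```bash
python3 -m creep '[[2,1,40,0,0,0,1],[0,0,40,0,0,0,1],[0,0,40,0,0,0,1],[0,0,25,0,0,0,1],[0,0,12,0,0,0,1],[0,0,6,0,0,0,1],[0,0,3,0,0,0,1],[0,0,3,0,0,0,1],[0,0,2,0,0,0,1],[0,0,2,0,0,0,1],[0,0,1,0,0,0,1],[0,0,0,0,0,0,1]]'
python3 -c "
from h import *
plan((.4765,-.206,.0683,-57.3))"
```

```text
time_s: 31.35
tcp_pos: [0.4771, -0.2062, 0.0684]
tcp_rot: [3.015, 0.882, 0.001]
force: [0.2, -0.3, -2.4]
finger_gap: 0.0549
grip_force: 54.2
t 31.35 now [  0.4771  -0.2062   0.0684 -57.3714] gap 0.0549 grip 54.2 F [ 0.2 -0.3 -2.4] tilt 0.02 j [-0.31  0.58  0.79  2.09 -0.64  0.72 -0.11]
-> [  0.4765  -0.206    0.0683 -57.3   ]: 1 x [-0.4 -0.5  0.1] wz -0.07 rmin/max [0.519 0.519]
```

```bash
python3 -m creep '[[0,0,1,0,0,0,1],[0,0,1,0,0,0,1],[0,0,0,0,0,0,1]]'
python3 -m creep '[[0,0,0,0,0,0,-0.85],[0,0,0,0,0,0,-0.85],[0,0,0,0,0,0,-0.85],[0,0,0,0,0,0,-0.85],[0,0,-25,0,0,0,-0.85],[0,0,-45,0,0,0,-0.85],[0,0,-45,0,0,0,-0.85],[0,0,-45,0,0,0,-0.85],[0,0,-5,0,0,0,-0.85],[0,0,0,0,0,0,-0.85]]'
python3 - <<'E'
from h import *
plan(p(.47,-10,.231,-35),p(.47,15,.231,-15),(.57,.3462,.18,0))
E
```

```text
time_s: 31.65
tcp_pos: [0.4772, -0.2062, 0.0682]
tcp_rot: [-3.013, -0.881, -0.003]
force: [-7.2, 4.7, 25.9]
finger_gap: 0.0551
grip_force: 56.5
time_s: 32.65
tcp_pos: [0.4777, -0.2061, 0.2322]
tcp_rot: [3.014, 0.883, 0.004]
force: [-0.5, -0.0, -0.4]
finger_gap: 0.0791
grip_force: 0.0
t 32.65 now [  0.4777  -0.2061   0.2322 -57.3385] gap 0.0791 grip 0.0 F [-0.5 -0.  -0.4] tilt 0.16 j [-0.55  0.35  1.06  1.97 -0.36  1.02 -0.33]
-> [  0.4629  -0.0816   0.231  -35.    ]: 3 x [ 23.1 -35.1   0.4] wz -7.45 rmin/max [0.47  0.506]
-> [  0.454    0.1216   0.231  -15.    ]: 5 x [ 35.6 -20.1   0. ] wz -4.0 rmin/max [0.468 0.47 ]
-> [0.57   0.3462 0.18   0.    ]: 6 x [40.  13.5  8.5] wz -2.5 rmin/max [0.502 0.667]
```

```bash
python3 -m creep '[[23.1,-35.1,0,0,0,-7.45,-0.3],[23.1,-35.1,0,0,0,-7.45,-0.3],[23.1,-35.1,0,0,0,-7.45,-0.3],[35.6,-20.1,0,0,0,-4,-0.3],[35.6,-20.1,0,0,0,-4,-0.3],[35.6,-20.1,0,0,0,-4,-0.3],[35.6,-20.1,0,0,0,-4,-0.3],[35.6,-20.1,0,0,0,-4,-0.3]]'
python3 -m creep '[[40,17.5,8,0,0,-2.5,-0.3],[40,17.5,8,0,0,-2.5,-0.3],[40,17.5,8,0,0,-2.5,-0.3],[40,17.5,8,0,0,-2.5,-0.3],[40,17.5,8,0,0,-2.5,-0.3],[40,17.5,8,0,0,-2.5,-0.3],[0,0,0,0,0,0,-0.3],[0,0,0,0,0,0,-0.3]]'
python3 - <<'E'
from h import *
plan((.607,.3462,.02,0))
im,d,K,T,m=cam("wrist"); cv2.imwrite("pics/w7.png",im[:,:,::-1])
hsv=cv2.cvtColor(im,cv2.COLOR_RGB2HSV); P=pts(d,K,T)
w=((hsv[:,:,1]<90)&(hsv[:,:,2]>110)&(np.hypot(P[:,:,0]-.607,P[:,:,1]-.346)<.075)&(P[:,:,2]<.03)&(P[:,:,2]>-.01)).astype(np.uint8)
n,l,s,c=cv2.connectedComponentsWithStats(w); i=1+s[1:,4].argmax(); v,u=np.nonzero(l==i); print(s[i])
g=np.array([ray(a,b,.004,K,T)[:2] for a,b in zip(u,v)],np.float32); print(cv2.minAreaRect(g*1000),g.mean(0)); print(cv2.fitLine(g,cv2.DIST_L2,0,.01,.01).ravel())
E
```

```text
time_s: 33.45
tcp_pos: [0.4522, 0.1231, 0.2298]
tcp_rot: [-2.489, -1.916, 0.004]
force: [0.8, -0.2, 0.1]
finger_gap: 0.0552
grip_force: 0.0
time_s: 34.25
tcp_pos: [0.5924, 0.3423, 0.1798]
tcp_rot: [-2.22, -2.222, 0.008]
force: [-0.4, -0.6, 0.4]
finger_gap: 0.0553
grip_force: 0.0
t 34.25 now [0.5924 0.3423 0.1798 0.0463] gap 0.0553 grip 0.0 F [-0.4 -0.6  0.4] tilt 0.29 j [-1.04  0.62  0.64  1.61 -0.41  1.06 -0.28]
-> [0.607  0.3462 0.02   0.    ]: 4 x [ 1.   3.7 40. ] wz 0.01 rmin/max [0.688 0.699]
[ 262  127   19   82 1041]
((606.5867309570312, 347.9725341796875), (21.221960067749023, 99.00138854980469), 0.30887454748153687) [0.6061952 0.3483451]
[0.00460106 0.9999894  0.6061953  0.34834516]
```

View pics/w7.png

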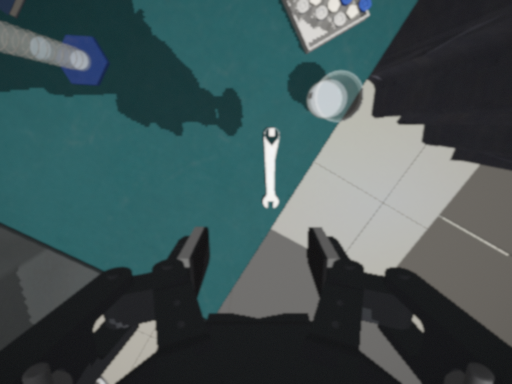

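The spanner is at (270,168), centre (0.606, 0.348), lying along world y. The beaker (335,97) and cylinder (85,60) are standing untouched.

```bash
python3 -m creep '[[5,12,30,0,0,0,0.1],[0,0,40,0,0,0,0.1],[0,0,40,0,0,0,0.1],[0,0,30,0,0,0,0.1],[0,0,16,0,0,0,0.1],[0,0,0,0,0,0,0.1],[0,0,0,0,0,0,0.1]]'
python3 -c "
from h import *
plan((.6064,.348,.003,0))"
```

```text
time_s: 35.0
tcp_pos: [0.6064, 0.3466, 0.0285]
tcp_rot: [2.223, 2.219, 0.002]
force: [1.2, -0.4, -0.2]
finger_gap: 0.0383
grip_force: 0.0
t 35.0 now [ 0.6064  0.3466  0.0285 -0.0809] gap 0.0383 grip 0.0 F [ 1.2 -0.4 -0.2] tilt 0.08 j [-0.96  0.8   0.54  1.65 -0.52  0.83 -0.2 ]
-> [0.6064 0.348  0.003  0.    ]: 1 x [ 1.4 -0.  25.5] wz -0.08 rmin/max [0.699 0.699]
```

```bash
python3 -m creep '[[1,0,12,0,0,0,0.1],[0,0,7,0,0,0,0.1],[0,0,4,0,0,0,0.1],[0,0,0,0,0,0,0.1],[0,0,0,0,0,0,0.1]]'
python3 -m creep '[[0,0,0,0,0,0,1],[0,0,0,0,0,0,1],[0,0,0,0,0,0,1],[0,0,0,0,0,0,1],[0,0,0,0,0,0,1]]' 50

```

```text
time_s: 35.5
tcp_pos: [0.6057, 0.3481, 0.0044]
tcp_rot: [2.222, 2.221, 0.0]
force: [1.0, 0.0, -0.6]
finger_gap: 0.0382
grip_force: 0.0
time_s: 36.0
tcp_pos: [0.606, 0.3481, 0.0047]
tcp_rot: [2.222, 2.221, 0.001]
force: [1.2, -0.6, 3.1]
finger_gap: -0.0001
grip_force: 2.0
```

```bash
python3 -m creep '[[0,0,-6,0,0,0,0.1],[0,0,0,0,0,0,0.1],[0,0,0,0,0,0,0.1],[0,0,0,0,0,0,0.1],[0,0,5,0,0,0,0.1],[0,0,4,0,0,0,0.1],[0,0,0,0,0,0,0.1],[0,0,0,0,0,0,0.1]]'
python3 -m creep '[[0,0,0,0,0,0,1],[0,0,0,0,0,0,1],[0,0,0,0,0,0,1],[0,0,0,0,0,0,1],[0,0,0,0,0,0,1]]' 50

```

```text
time_s: 36.8
tcp_pos: [0.6055, 0.348, 0.0009]
tcp_rot: [-2.222, -2.221, 0.001]
force: [0.3, 0.2, -0.3]
finger_gap: 0.0385
grip_force: 0.0
time_s: 37.3
tcp_pos: [0.6059, 0.3482, 0.0016]
tcp_rot: [2.222, 2.221, 0.001]
force: [0.1, -0.7, 3.1]
finger_gap: 0.0164
grip_force: 49.2
```

```bash
python3 -m creep '[[0,0,-10,0,0,0,1],[0,0,-30,0,0,0,1],[0,0,-40,0,0,0,1],[0,0,-40,0,0,0,1],[0,0,-40,0,0,0,1],[0,0,-10,0,0,0,1],[0,0,0,0,0,0,1]]' 50
python3 - <<'E'
from h import *
plan(p(.48,15,.175,-25),(.529,-.0735,.175,-56))
E
```

```text
time_s: 38.0
tcp_pos: [0.6067, 0.3485, 0.1739]
tcp_rot: [2.222, 2.221, 0.007]
force: [0.3, 0.1, -0.7]
finger_gap: 0.0168
grip_force: 48.9
t 38.0 now [ 0.6067  0.3485  0.1739 -0.0283] gap 0.0168 grip 48.9 F [ 0.3  0.1 -0.7] tilt 0.24 j [-1.03  0.64  0.64  1.58 -0.43  1.06 -0.27]
-> [  0.4636   0.1242   0.175  -25.    ]: 7 x [-35.6 -14.2  -0.2] wz 3.57 rmin/max [0.48 0.67]
-> [  0.529   -0.0735   0.175  -56.    ]: 5 x [-23.8  34.8   0. ] wz 6.2 rmin/max [0.493 0.534]
```

```bash
python3 -m creep '[[-35.6,-14.2,0,0,0,3.57,1],[-35.6,-14.2,0,0,0,3.57,1],[-35.6,-14.2,0,0,0,3.57,1],[-35.6,-14.2,0,0,0,3.57,1],[-35.6,-14.2,0,0,0,3.57,1],[-35.6,-14.2,0,0,0,3.57,1],[-35.6,-14.2,0,0,0,3.57,1],[-23.8,34.8,0,0,0,6.2,1],[-23.8,34.8,0,0,0,6.2,1],[-23.8,34.8,0,0,0,6.2,1],[-23.8,34.8,0,0,0,6.2,1],[-23.8,34.8,0,0,0,6.2,1]]'
python3 -m creep '[[0,0,0,0,0,0,1],[0,0,0,0,0,0,1]]'
python3 - <<'E'
from h import *
plan((.529,-.0735,.02,-56))
im,d,K,T,m=cam("wrist"); cv2.imwrite("pics/w8.png",im[:,:,::-1])
q=np.linalg.inv(T)@[.5282,-.0728,.003,1]; print(K[0,0]*q[0]/-q[2]+K[0,2],-K[1,1]*q[1]/-q[2]+K[1,2])
E
```

```text
time_s: 39.2
tcp_pos: [0.5273, -0.0755, 0.1699]
tcp_rot: [3.006, 0.913, -0.004]
force: [0.2, -0.5, -0.4]
finger_gap: 0.0167
grip_force: 49.0
time_s: 39.4
tcp_pos: [0.5266, -0.0752, 0.17]
tcp_rot: [-3.005, -0.915, 0.004]
force: [-0.1, 0.8, -0.8]
finger_gap: 0.0164
grip_force: 49.0
t 39.4 now [  0.5266  -0.0752   0.17   -56.124 ] gap 0.0164 grip 49.0 F [-0.1  0.8 -0.8] tilt 0.16 j [-0.72  0.47  0.97  2.   -0.49  0.93 -0.47]
-> [ 5.29e-01 -7.35e-02  2.00e-02 -5.60e+01]: 4 x [ 0.7 -0.  37.5] wz -0.03 rmin/max [0.532 0.534]
257.7710805991468 172.6796083907113
```

View pics/w8.png

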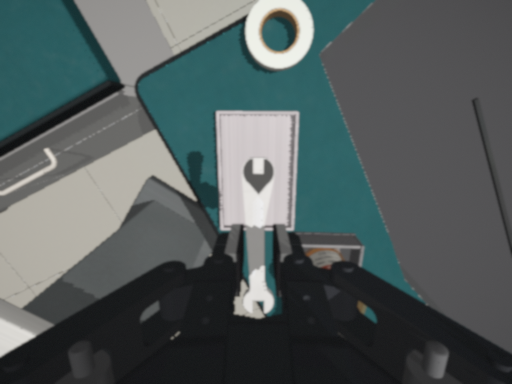

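The spanner is in line with the tray, whose centre is at about (258,170) as predicted, so I'll lower it.

```bash
python3 -m creep '[[2,0,35,0,0,0,1],[0,0,40,0,0,0,1],[0,0,40,0,0,0,1],[0,0,25,0,0,0,1],[0,0,12,0,0,0,1],[0,0,5,0,0,0,1],[0,0,0,0,0,0,1],[0,0,0,0,0,0,1]]'
python3 -c "
from h import *
plan((.529,-.0735,.0046,-56))"
```

```text
time_s: 40.25
tcp_pos: [0.5303, -0.073, 0.0153]
tcp_rot: [3.004, 0.919, 0.003]
force: [0.3, -0.6, -1.0]
finger_gap: 0.0165
grip_force: 49.0
t 40.25 now [ 5.30300e-01 -7.30000e-02  1.53000e-02 -5.59762e+01] gap 0.0165 grip 49.0 F [ 0.3 -0.6 -1. ] tilt 0.1 j [-0.51  0.69  0.7   2.07 -0.75  0.65 -0.27]
-> [ 5.29e-01 -7.35e-02  4.60e-03 -5.60e+01]: 1 x [-1.4 -0.3 10.7] wz 0.02 rmin/max [0.534 0.534]
```

```bash
python3 -m creep '[[-1,0,5,0,0,0,1],[0,0,3,0,0,0,1],[0,0,2,0,0,0,1],[0,0,0,0,0,0,1],[0,0,0,0,0,0,1]]'
```

```text
time_s: 40.75
tcp_pos: [0.5287, -0.0737, 0.0045]
tcp_rot: [-3.004, -0.918, -0.001]
force: [-0.9, 0.7, 4.9]
finger_gap: 0.0164
grip_force: 49.6
```

```bash
python3 -m creep '[[0,0,0,0,0,0,0.1],[0,0,0,0,0,0,0.1],[0,0,0,0,0,0,0.1],[0,0,0,0,0,0,0.1],[0,0,-20,0,0,0,0.1],[0,0,-40,0,0,0,0.1],[0,0,-45,0,0,0,0.1],[0,0,-45,0,0,0,0.1],[0,0,-45,0,0,0,0.1],[0,0,-30,0,0,0,0.1]]'
python3 -m creep '[[20,-30,0,0,0,-4,0.1],[20,-30,0,0,0,-4,0.1],[40,-12,0,0,0,-5,0.1],[40,-12,0,0,0,-5,0.1],[40,-12,0,0,0,-5,0.1],[40,-12,0,0,0,-5,0.1],[0,0,0,0,0,0,0.1],[0,0,0,0,0,0,0.1]]'
python3 - <<'E'
from h import *
plan()
a=cam("top")[0]; b=cam("scene")[0]
cv2.imwrite("pics/end.png",np.vstack([cv2.resize(a[135:265,60:430],(740,260)),cv2.resize(b[110:340,130:420],(0,0),fx=1.4,fy=1.4)[:,:406] if 0 else cv2.resize(b[110:340,130:420],(740,330))])[:,:,::-1])
E
```

```text
time_s: 41.75
tcp_pos: [0.5292, -0.0743, 0.2321]
tcp_rot: [3.004, 0.917, 0.004]
force: [0.4, 0.1, -0.1]
finger_gap: 0.0384
grip_force: 0.0
time_s: 42.55
tcp_pos: [0.5926, 0.1511, 0.2288]
tcp_rot: [2.691, 1.62, -0.001]
force: [0.1, -1.6, 0.2]
finger_gap: 0.0385
grip_force: 0.0
t 42.55 now [  0.5926   0.1511   0.2288 -27.9186] gap 0.0385 grip 0.0 F [ 0.1 -1.6  0.2] tilt 0.06 j [-0.97  0.49  0.86  1.76 -0.42  1.09 -0.46]
```

View pics/end.png

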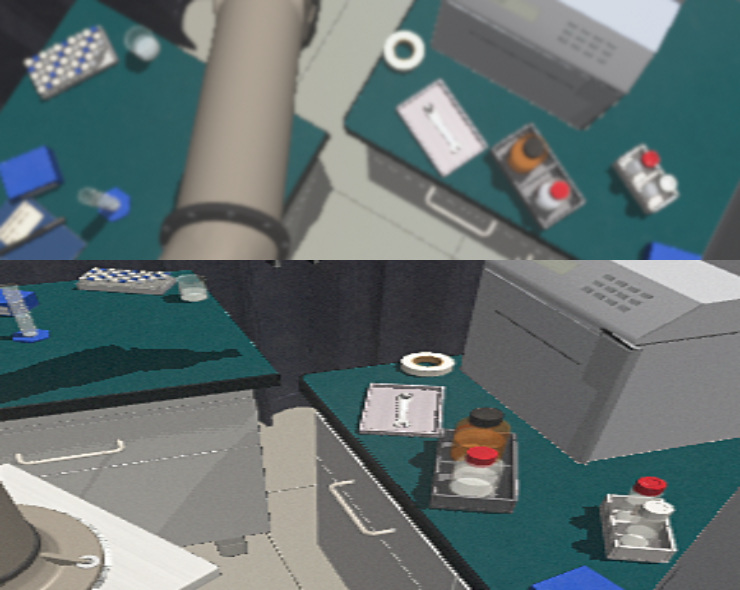

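Both views show the vials in the rack, the bottles in the carrier, and the spanner lengthwise in the tray. The beaker and cylinder are where they were and the robot touches nothing.

```bash
python3 -c "
from station import arm
print(arm.finish_job())"
```

```text
the job is handed in; nothing more can be done
None
```

The job is handed in at about 43 s: both vials are in the rack, both bottles in the carrier, the spanner lies lengthwise in the tray (its first grip missed, the second held), and the cylinder and beaker stand where they were.

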